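# Fuse in, then hold the drive's terminal cover open for probing

### The job

Get the motor drive ready for a measurement: push the red fuse carrier on the grey fuse box straight down until it is fully home, and only then turn it clockwise as far as it goes to lock it. Then lift the drive's hinged cover by its yellow tab to 60 degrees open and finish there, still holding it at that angle with the gripper, because it falls shut if let go. Leave the multimeter, the capacitor and the heat sink where they are.

Things in the scene. Friction and masses are not known exactly. Their poses are not given: they have to be found in the camera images.
- drive: black motor drive lying on its back, fixed, 200 (x) by 150 (y) by 80 mm high; origin at the centre of its underside. Towards -x (robot's side, within 20 degrees) its top is an open bay with green terminals under the grey cover; towards +x a block with low fins reaching 87 mm above the bench. It stands left or right, the fuse box on the other side
- cover (a joint): angle of the grey cover (130 mm from hinge to free edge, 144 mm wide, 6 mm thick), rad: 0 shut and flat, grows as it opens, 1.047 is 60 degrees, stop at 1.75. Weight and a light spring pull it shut from every angle (about 0.5 to 2 N at the tab holds it); it never stays open alone
- cover_hinge (a point): point on the middle of the cover's hinge axis, 30 mm towards +x from the drive's centre and 80 mm above the bench; axes those of the drive; the hinge axis runs along its y, and the cover opens with its -x edge rising up and back towards +x
- cover_tab (a point): middle of the free part of the cover's yellow tab, 160 mm from the hinge axis, 4 mm above it when shut. The tab sticks out 52 mm from the middle of the free edge, past the drive's -x end, air below; 24 mm wide along the hinge, 10 mm thick; flat sides, can pivot between fingers pinching the 24 mm width. Point is 30 mm past the free edge. y along the hinge, -x out along the tab; turns with the cover
- fusebox: grey metal fuse box fixed to the bench, 130 (its x) by 110 (its y) by 60 mm high, origin at the centre of its underside, with a black collar (radius 27 mm, 6 mm high) in the middle of its top, in which the red and white fuse carrier sits
- fuse (a joint): how far the fuse carrier is pushed down, m: 0 to 0.012; 0.012 is fully home (rigid stop). It takes about 5 N to slide, has no spring and stays where it is left. At the start it is 9 to 12 mm short of home
- fuse_cap (a joint): clockwise turn (seen from above) of the fuse carrier's grip bar, rad: 0 to 1.05, 1.05 is the stop and locked. Light friction (0.04 N m), stays where it is left; 0 to 0.2 at the start
- fuse_grip (a point): on the turning axis of the fuse carrier's red bar (42 mm long, 12 thick, 40 high, black mark on top, on a white disc of radius 17 mm), 15 mm below its top; 92 mm above the bench when home, 104 mm when fully out. x along the bar, y across its 12 mm, turning with it; bar lies 30 degrees anticlockwise from the fuse box's x at 0 turn, 30 degrees clockwise at the stop
- meter: yellow multimeter lying on its back, 170 x 85 x 34 mm, loose, origin at the centre of its underside; a bystander
- capacitor: black electrolytic capacitor can standing upright, 35 mm in diameter, 50 mm tall, loose, origin at the centre of its underside; a bystander
- heatsink: loose finned aluminium heat sink, 60 x 90 x 35 mm, origin at the centre of its underside; a bystander
There are look-alikes about, which are no part of the job. Leave any pink look-alike of the fusebox alone.

How it is judged:
By the outcome, as a careful person would: the job done as asked, in the order asked, and still so for the second after the job is handed in, while the arm keeps its last pose, push and grip.
It also fails if it takes over 51 s, if anything falls off the work surface, if the arm or the gripper's body presses on something with over 40 N, if the wrist force passes 120 N, or if a joint passes its speed limit or range.

### The arm

A 7-joint arm with a two-finger parallel gripper is mounted at the origin on the work surface. World frame = base frame: x ahead of the robot, y to its left, z up, the work surface at z = 0. Lengths are in m, angles in rad, forces in N, time in s.
With the tool pointing down it reaches from about 0.4 to 0.75 m from the base axis. Payload 19.5 kg.
Tool frame: the origin (TCP) lies midway between the tips of the shut fingers; the grasp point (between the pads) lies 19 mm behind it (ctrl.hold_point_z is the distance from the TCP to the grasp point, in m); z points along the fingers, y is the direction in which the jaws open and shut (so a half turn about z gives the same grasp; the last joint's range is limited). The gripper opens to 85 mm and grips with 20 to 120 N. Pads are 22 mm wide; open, the fingers measure 114 mm over their backs; the gripper's body (76 mm by 85 mm) begins 54 mm behind the grasp point. The pads swing forward as they close: fully open they stand 13 mm farther back than shut.
Start: joints at [-1.248, 0.707, -0.028, 1.485, 0.022, 0.951, -0.075], TCP at [0.205, 0.537, 0.231] pointing down, gripper open.
Joint ranges: [-2.71, 2.71], [-0.32, 2.16], [-1.57, 1.52], [0, 2.45], [-1.46, 4.6], [0, 2.02], [-2.83, 2.83]. Speed limits (rad/s): [1.89, 1.89, 2.57, 2.57, 3.01, 3.01, 3.01].

### API

Orientations are given as a 3x3 rotation matrix whose columns are the frame's x, y, z axes.
In Python, from plant import ctrl, optics gives the robot as it stands.
- The arm moves only by the tool play_rows, never from a script. Its argument "increments" is text: rows parted by semicolons, each of 7 numbers parted by spaces: the opening, from 0 (shut) to 1 (fully open), then the shift along the tool's x, y, z in m, then the turn, a rotation vector about the tool's x, y, z in rad. In form: gripper x y z rx ry rz; .... A call has 1 to 5 rows; each row is the pose to reach, as a shift and turn from the pose measured when the call began, along the tool's axes at that moment; what a row does not reach only later rows make up. A row lasts 1/8 s, in which the tool goes at most 62.5 mm and 10.7 degrees, less where a joint would pass 70% of its speed; a pose out of reach is approached as far as the arm can. A call with a gripper value outside its range is refused whole. The fingers move at their own pace and stop on an object; "squeeze" is the grip in N (left out, the last holds). Time passes only in rows, so rows that repeat a pose let the fingers close. It gives the time, the measured TCP pose, the force and the opening at its end, in the units of the state.
- ctrl.observe(): the state, without advancing time (a new reading comes with each control period).
- optics.capture(name): name is "side" or "top" or "wrist"; returns (picture, depth): 384x512x3 uint8, blue, green, red; 384x512 float32, m along the optical axis (not along the pixel's ray), 0 where there is no reading.
- optics.camera_params(name): a dict with "vfov" (degrees; the focal length in pixels is half the picture's height over the tangent of half this angle, whatever the lens; pixels are square), "cx", "cy" (the principal point, pixels), "k1" (the pictures are not rectified: a ray, as slopes to the right and down, at radius r is drawn at 1 + k1 r^2 times it, then the intrinsics apply), "R" (3x3) and "t" (3): a world point X has camera coordinates R X + t; the wrist camera has in their place "tool_from_camera" (4x4, takes a point from camera to tool coordinates, whose origin is the TCP and whose axes are the flange's). Camera axes: x right, y down, z forward; pixel columns grow to the right and rows downward; lengths in m; the calibration is good to about 2 mm. A picture is of the moment at which its call begins: read the wrist's pose just before it. camera_params takes no time and is no camera call.
- ctrl.job_done(): hands the job in, once; it reports no verdict.
Trained networks look in the newest picture that a camera, given by its name, has taken for a name from the list of things; names that differ only in an ending like _2 or _b are one class to them, and where a whole thing is asked for, a point or a joint stands for the part that bears it (a point fixed in the world has none). Each returns a list of dicts, best first, with "p" (0 to 1); they miss things now and then, are a little off and sometimes report something else, mostly with a low value. They report only what shows in the picture. A call takes as long as a camera call. They do not tell look-alikes from the thing itself.
- optics.silhouettes(camera, label): "pixels" (384x512 bool, what is visible of it) and "xy" ([column, row] in pixels, amid what is visible of it).
The state is a dict: "time_s": time; "joints": joint angles; "qvel": joint speeds; "tau": joint torques, N m; "tcp_pos": TCP position; "eef_rot": TCP orientation; "contact_force": force on the tool from outside, world axes, zero at the start; "moment": the same for the moment, N m; "gripper_width": opening from 0.0 (shut) to 1.0 (fully open).
Only numpy, scipy, OpenCV 4.12 (cv2) and the standard library are available. Lean on these libraries where they do the work, as an engineer would, in place of code of your own. Each camera call takes 0.05 s, during which the arm holds its last target. There are 200 camera calls.

## Working session

There is one attempt and no reset: what is moved stays moved. The work goes in short steps, Python scripts to look and compute and a tool call to move; the robot and the scene stay as the last step left them, time stands still between calls to the robot, and variables do not carry over. Pictures are saved under pics/ and viewed, about 8 in all and at most 12, crops included, and the job is handed in when it is done.

Besides the shell and the picture viewer there is one more tool, called after "Request:" in YAML: its name, and indented under it one key for each argument. play_rows: Moves the arm, as the interface text tells. Its arguments: {"type":"object","properties":{"increments":{"type":"string"},"squeeze":{"type":"number"}},"required":["increments"]}

```bash
mkdir -p pics; ls
cat > h.py <<'E'
import numpy as np, cv2
from plant import ctrl, optics
def K(p): 
    f=192/np.tan(np.radians(p["vfov"])/2); return f,p["cx"],p["cy"],p["k1"]
def cloud(name,depth,st=None):
    p=optics.camera_params(name); f,cx,cy,k1=K(p)
    v,u=np.mgrid[0:384,0:512]; xd=(u-cx)/f; yd=(v-cy)/f
    x,y=xd.copy(),yd.copy()
    for _ in range(8):
        s=1+k1*(x*x+y*y); x,y=xd/s,yd/s
    P=np.stack([x*depth,y*depth,depth],-1)
    if name=="wrist":
        T=np.array(p["tool_from_camera"]); P=P@T[:3,:3].T+T[:3,3]
        P=P@np.array(st["eef_rot"]).T+np.array(st["tcp_pos"])
    else:
        P=(P-np.array(p["t"]))@np.array(p["R"])
    P[depth<=0]=np.nan
    return P
def snap(name):
    st=ctrl.observe(); im,d=optics.capture(name); return im,d,cloud(name,d,st),st
E
python3 - <<'E'
from h import *
o=[]
for n in ["top","side"]:
    im,d,P,s=snap(n); o.append(im); np.save(n+"P.npy",P); cv2.imwrite(f"pics/{n}_raw.png",im)
    for l in ["drive","fusebox","fuse_grip","cover_tab","meter","capacitor","heatsink"]:
        for r in optics.silhouettes(n,l):
            m=r["pixels"]; print(n,l,round(r["p"],2),np.round(r["xy"]),m.sum(),np.round(np.nanmedian(P[m],0),3))
for n,im in zip("ab",o): cv2.imwrite(f"pics/1{n}.png",cv2.resize(im,(800,600)))
print(s)
E
```

```text
pics
top drive 0.59 [195. 153.] 2046 [0.592 0.153 0.083]
top fusebox 0.94 [290. 193.] 885 [ 0.415 -0.214  0.061]
top fusebox 0.91 [387. 178.] 1037 [ 0.457 -0.61   0.06 ]
top fusebox 0.84 [309. 113.] 978 [ 0.75  -0.317  0.061]
top fusebox 0.84 [318. 258.] 953 [ 0.167 -0.31   0.06 ]
top fusebox 0.74 [274. 153.] 927 [ 0.602 -0.158  0.061]
top fusebox 0.23 [192. 159.] 1247 [0.566 0.165 0.086]
top fusebox 0.19 [195. 156.] 2072 [0.589 0.153 0.083]
top fuse_grip 0.51 [273. 142.] 59 [ 0.612 -0.158  0.112]
top fuse_grip 0.42 [394. 177.] 51 [ 0.464 -0.616  0.115]
top cover_tab 0.62 [193. 159.] 1198 [0.566 0.165 0.086]
top meter 0.95 [135. 183.] 893 [0.49  0.419 0.034]
top capacitor 0.44 [332. 197.] 74 [ 0.406 -0.382  0.049]
top heatsink 0.71 [333. 150.] 320 [ 0.602 -0.407  0.013]
side drive 0.6 [229. 157.] 2282 [0.574 0.117 0.081]
side fusebox 0.79 [226. 317.] 2648 [ 0.152 -0.329  0.059]
side fusebox 0.77 [393. 316.] 2829 [ 0.44  -0.622  0.059]
side fusebox 0.7 [266. 241.] 1748 [ 0.4   -0.233  0.06 ]
side fusebox 0.66 [356. 199.] 1314 [ 0.73  -0.332  0.06 ]
side fusebox 0.62 [294. 201.] 1393 [
[... 549 characters left out ...]
054]), 'qvel': array([-5.64122442e-05, -1.95927700e-04,  9.00087396e-04,  7.46192178e-04,
        2.24550458e-05, -4.62443676e-04, -1.60587897e-03]), 'tau': array([-9.43653104e-04, -8.82326460e+01,  1.23292744e+00, -2.36190283e+01,
        1.70630316e-02,  2.88928808e-03, -2.16823526e-05]), 'tcp_pos': array([0.20511565, 0.53712394, 0.23121644]), 'eef_rot': array([[-9.34163830e-01,  3.56844403e-01, -1.06257238e-04],
       [ 3.56844418e-01,  9.34163813e-01, -1.79935363e-04],
       [ 3.50527397e-05, -2.06006410e-04, -9.99999978e-01]]), 'contact_force': array([ 0.46309948,  0.09670285, -0.24624265]), 'moment': array([ 0.01657911, -0.06674707, -0.03692212]), 'gripper_width': 1.0010542785871355}
```

View pics/1a.png

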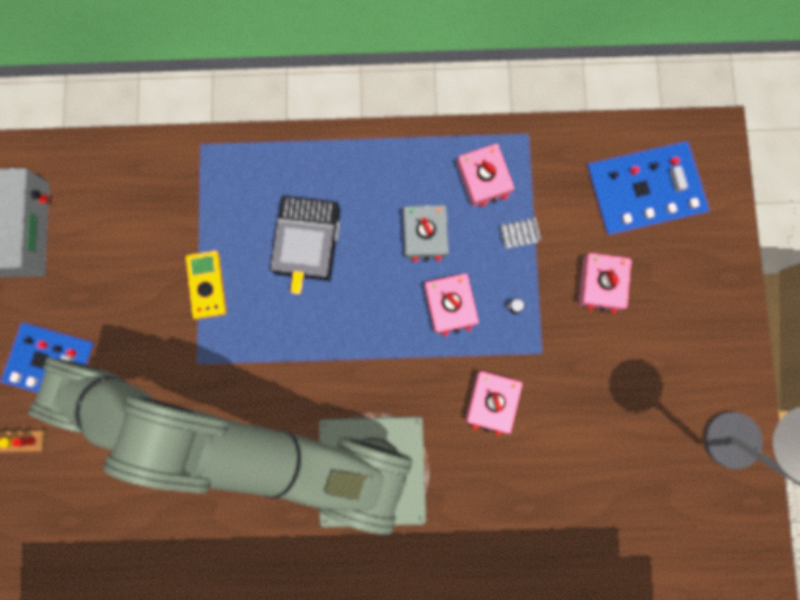

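View pics/1b.png

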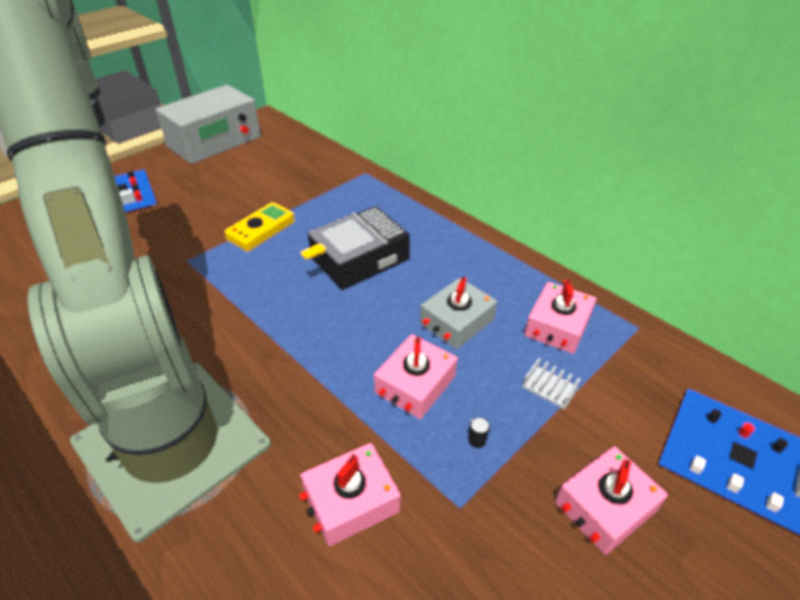

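The one grey box is at top (273,147), world (0.60,-0.158). The four other fuse boxes, at top (309,113), (387,178), (290,193) and (318,258), are pink look-alikes. Drive is on the left. Moving over the grey box.

Request:
play_rows:
  increments: "1 -0.056 -0.024 -0.01 0 0 0.18; 1 -0.112 -0.048 -0.02 0 0 0.36; 1 -0.168 -0.072 -0.02 0 0 0.54; 1 -0.224 -0.096 -0.02 0 0 0.72; 1 -0.28 -0.12 -0.02 0 0 0.9"

```text
time_s: 1.42
tcp_pos: [0.4251, 0.3237, 0.2515]
eef_rot: [[-0.296, 0.955, 0.0], [0.955, 0.296, 0.0], [0.0, 0.0, -1.0]]
contact_force: [0.3, 1.5, 0.7]
gripper_width: 1.0
```

```bash
cat >> h.py <<'E'
def togo(target,yaw_y=None):
    "shift in tool axes to target, and turn about tool z so that y axis has world yaw (deg)"
    s=ctrl.observe(); R=np.array(s["eef_rot"]); p=np.array(s["tcp_pos"])
    print("t",round(s["time_s"],2),"p",p.round(4),"q",np.round(s["joints"],2),"F",np.round(s["contact_force"],1),"M",np.round(s["moment"],2),"g",round(s["gripper_width"],3))
    cur=np.degrees(np.arctan2(R[1,1],R[0,1])); print("yaw_y",cur.round(1),"zaxis",R[:,2].round(3))
    print("shift",(R.T@(np.array(target)-p)).round(4))
    if yaw_y is not None: print("rz",np.radians(-((yaw_y-cur+180)%360-180)).round(3))
E
python3 -c "
from h import *
togo([0.59,-0.158,0.25],-60)"
```

```text
t 1.43 p [0.4251 0.3237 0.2515] q [-0.82  0.63  0.2   1.61 -0.15  0.92 -0.26] F [0.3 1.5 0.7] M [ 0.05 -0.01  0.02] g 1.0
yaw_y 17.2 zaxis [ 0.  0. -1.]
shift [-0.5089  0.015   0.0014]
rz 1.347
```

Request:
play_rows:
  increments: "1 -0.06 0 0 0 0 0.17; 1 -0.12 0 0 0 0 0.34; 1 -0.18 0.01 0 0 0 0.5; 1 -0.24 0.01 0 0 0 0.67; 1 -0.3 0.01 0 0 0 0.84"

```text
time_s: 2.05
tcp_pos: [0.5238, 0.0383, 0.2516]
eef_rot: [[0.518, 0.855, 0.001], [0.855, -0.518, 0.001], [0.001, 0.0, -1.0]]
contact_force: [1.7, 0.8, -0.6]
gripper_width: 1.002
```

```bash
python3 -c "
from h import *
togo([0.57,-0.158,0.25],-60)"
```

```text
t 2.05 p [0.5238 0.0383 0.2516] q [-0.35  0.64  0.41  1.64 -0.31  0.92 -0.37] F [ 1.7  0.8 -0.6] M [0.01 0.02 0.03] g 1.002
yaw_y -31.2 zaxis [ 0.001  0.001 -1.   ]
shift [-0.1439  0.1412  0.0015]
rz 0.502
```

Request:
play_rows:
  increments: "1 -0.04 0.04 0 0 0 0.17; 1 -0.08 0.08 0 0 0 0.34; 1 -0.12 0.12 0 0 0 0.5; 1 -0.144 0.141 0 0 0 0.5; 1 -0.144 0.141 0 0 0 0.5"

```text
time_s: 2.68
tcp_pos: [0.5694, -0.1604, 0.2512]
eef_rot: [[0.867, 0.499, 0.0], [0.499, -0.867, -0.0], [0.0, 0.0, -1.0]]
contact_force: [-1.0, 0.8, -0.5]
gripper_width: 1.001
```

Run:
```python
from h import *
im,d,P,s=snap("wrist"); togo([0.6,-0.158,0.25],-60)
np.save("wP.npy",P)
cv2.imwrite("pics/w1.png",cv2.resize(im,(800,600)))
for l in ["fusebox","fuse_grip"]:
    for r in optics.silhouettes("wrist",l):
        m=r["pixels"]; print(l,round(r["p"],2),np.round(r["xy"]),m.sum(),np.round(np.nanmedian(P[m],0),3))
hsv=cv2.cvtColor(im,cv2.COLOR_BGR2HSV)
red=((hsv[...,0]<8)|(hsv[...,0]>172))&(hsv[...,1]>150)&(hsv[...,2]>80)
near=np.hypot(P[...,0]-.6,P[...,1]+.158)<.05
q=P[near&(P[...,2]>.085)]; print(len(q),np.nanpercentile(q[:,2],[5,50,90,98]).round(4))
top=P[near&(P[...,2]>.104)]; (c,wh,a)=cv2.minAreaRect(top[:,:2].astype(np.float32)*1000); print("barrect",c,wh,a)
b=P[(np.hypot(P[...,0]-.6,P[...,1]+.158)<.11)&(abs(P[...,2]-.06)<.004)]
print("box",len(b),cv2.minAreaRect(b[:,:2].astype(np.float32)*1000))
```

```text
t 2.73 p [ 0.5696 -0.1585  0.2513] q [-0.02  0.77  0.52  1.4  -0.4   1.08 -0.48] F [-0.1  0.9  0.1] M [ 0.09  0.05 -0.01] g 1.003
yaw_y -59.9 zaxis [ 0.     0.001 -1.   ]
shift [0.0266 0.0148 0.0013]
rz 0.001
fusebox 0.85 [274. 124.] 12490 [ 0.618 -0.154  0.061]
fusebox 0.82 [459.  84.] 14538 [ 0.75  -0.299  0.061]
fusebox 0.81 [495. 323.] 509 [ 0.531 -0.576  0.048]
fusebox 0.75 [236. 269.] 8756 [ 0.439 -0.209  0.061]
fuse_grip 0.81 [272. 136.] 739 [ 0.614 -0.157  0.117]
fuse_grip 0.77 [231. 307.] 736 [ 0.428 -0.213  0.116]
fuse_grip 0.76 [500.  79.] 1124 [ 0.759 -0.317  0.097]
17735 [0.271  0.3306 0.339  0.342 ]
barrect (587.7164306640625, -166.4962158203125) (73.9633560180664, 75.38248443603516) 68.73066711425781
box 9902 ((612.5648193359375, -158.33067321777344), (130.44505310058594, 110.33126068115234), 0.37285786867141724)
```

View pics/w1.png

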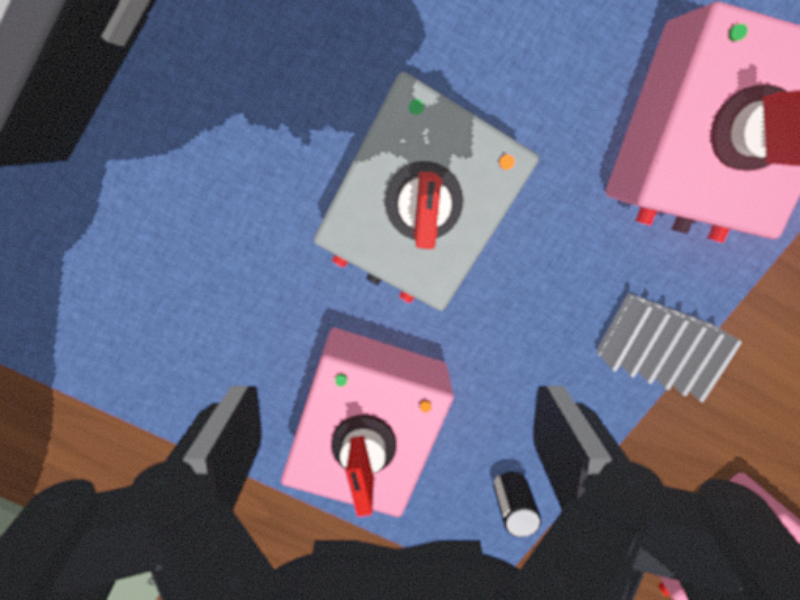

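The grey box, at (425,195) in the 800 px view, is confirmed, with its bar up and nearly in the image's vertical. Next, the bar's direction.

Run:
```python
from h import *
P=np.load("wP.npy"); im=cv2.resize(cv2.imread("pics/w1.png"),(512,384))
c=np.array([.6126,-.1583]); near=np.hypot(P[...,0]-c[0],P[...,1]-c[1])<.04
b=P[near&(P[...,2]>.085)&(P[...,2]<.14)]
print(len(b),np.percentile(b[:,2],[2,20,50,80,90,98]).round(4))
t=b[b[:,2]>np.percentile(b[:,2],95)-.006][:,:2]
print(cv2.minAreaRect(t.astype(np.float32)*1000), t.mean(0))
w,v=np.linalg.eigh(np.cov(t.T)); print("bar yaw",np.degrees(np.arctan2(v[1,1],v[0,1])),np.sqrt(w)*np.sqrt(12))
```

```text
700 [0.0912 0.1159 0.1171 0.1178 0.1182 0.1189]
((612.67626953125, -158.20603942871094), (41.914710998535156, 12.066177368164062), 25.600452423095703) [ 0.61329484 -0.15773721]
bar yaw -154.15826988892664 [0.01200301 0.0417883 ]
```

Request:
play_rows:
  increments: "1 0.037 0.021 0.03 0 0 0.077; 1 0.037 0.021 0.08 0 0 0.077; 1 0.037 0.021 0.13 0 0 0.077; 1 0.037 0.021 0.16 0 0 0.077; 1 0.037 0.021 0.165 0 0 0.077"

```text
time_s: 3.45
tcp_pos: [0.6119, -0.155, 0.0852]
eef_rot: [[0.9, 0.436, -0.002], [0.436, -0.9, 0.002], [-0.001, -0.003, -1.0]]
contact_force: [0.4, 0.8, 0.8]
gripper_width: 1.0
```

Run:
```python
from h import *
togo([0.6128,-0.158,0.083],-64.3)
```

```text
t 3.45 p [ 0.6119 -0.155   0.0852] q [ 0.    1.02  0.45  1.41 -0.53  0.83 -0.49] F [0.4 0.8 0.8] M [-0.03 -0.02 -0.04] g 1.0
yaw_y -64.2 zaxis [-0.002  0.002 -1.   ]
shift [-0.0005  0.0031  0.0022]
rz 0.002
```

Request:
play_rows:
  increments: "0.6 0 0.003 0.002 0 0 0; 0.3 0 0.003 0.002 0 0 0; 0 0 0.003 0.002 0 0 0; 0 0 0.003 0.002 0 0 0; 0 0 0.003 0.002 0 0 0"
  squeeze: 60

```text
time_s: 4.08
tcp_pos: [0.6131, -0.1569, 0.0835]
eef_rot: [[0.9, 0.436, -0.002], [0.436, -0.9, 0.003], [-0.0, -0.004, -1.0]]
contact_force: [-3.4, 5.5, 3.1]
gripper_width: 0.127
```

Run:
```python
from h import *
togo([0.6128,-0.158,0.073],-64.3)
```

```text
t 4.08 p [ 0.6131 -0.1569  0.0835] q [ 0.01  1.03  0.45  1.41 -0.53  0.83 -0.49] F [-3.4  5.5  3.1] M [ 0.88  0.6  -0.06] g 0.127
yaw_y -64.1 zaxis [-0.002  0.003 -1.   ]
shift [-0.0008  0.0009  0.0105]
rz 0.003
```

Request:
play_rows:
  increments: "0 0 0 0.003 0 0 0; 0 0 0 0.006 0 0 0; 0 0 0 0.009 0 0 0; 0 0 0 0.011 0 0 0; 0 0 0 0.012 0 0 0"

```text
time_s: 4.7
tcp_pos: [0.6134, -0.157, 0.0736]
eef_rot: [[0.9, 0.436, -0.0], [0.436, -0.9, 0.004], [0.001, -0.003, -1.0]]
contact_force: [-16.9, 8.8, 54.2]
gripper_width: 0.132
```

Run:
```python
from h import *
togo([0.6128,-0.158,0.073],-64.3)
```

```text
t 4.7 p [ 0.6134 -0.157   0.0736] q [ 0.01  1.04  0.44  1.41 -0.54  0.81 -0.49] F [-16.9   8.8  54.2] M [ 1.81  3.72 -0.09] g 0.132
yaw_y -64.1 zaxis [-0.     0.004 -1.   ]
shift [-0.001   0.0007  0.0006]
rz 0.003
```

Request:
play_rows:
  increments: "0 0 0 0.0005 0 0 0; 0 0 0 0.0005 0 0 0.15; 0 0 0 0.0005 0 0 0.3; 0 0 0 0.0005 0 0 0.45; 0 0 0 0.0005 0 0 0.6"

```text
time_s: 5.32
tcp_pos: [0.6134, -0.1582, 0.0741]
eef_rot: [[0.988, -0.153, 0.0], [-0.153, -0.988, 0.002], [-0.0, -0.002, -1.0]]
contact_force: [-7.5, -1.9, 16.6]
gripper_width: 0.131
```

Run:
```python
from h import *
togo([0.613,-0.157,0.0735],-120)
```

```text
t 5.33 p [ 0.6134 -0.1582  0.0741] q [-0.05  1.08  0.6   1.41 -0.71  0.87 -0.96] F [-7.5 -1.9 16.6] M [-0.83  1.86  0.03] g 0.131
yaw_y -98.8 zaxis [ 0.     0.002 -1.   ]
shift [-0.0005 -0.0012  0.0006]
rz 0.37
```

Request:
play_rows:
  increments: "0 0 0 0.0005 0 0 0.13; 0 0 0 0.0005 0 0 0.26; 0 0 0 0.0005 0 0 0.36; 0 0 0 0.0005 0 0 0.42; 0 0 0 0.0005 0 0 0.43"

```text
time_s: 5.95
tcp_pos: [0.6129, -0.1591, 0.0741]
eef_rot: [[0.834, -0.552, -0.001], [-0.552, -0.834, 0.0], [-0.001, 0.0, -1.0]]
contact_force: [-8.9, -1.8, 15.8]
gripper_width: 0.133
```

Run:
```python
from h import *
togo([0.613,-0.157,0.0735],-120)
```

```text
t 5.95 p [ 0.6129 -0.1591  0.0741] q [-0.09  1.11  0.7   1.42 -0.81  0.92 -1.31] F [-8.9 -1.8 15.8] M [-0.35  2.07  1.05] g 0.133
yaw_y -123.5 zaxis [-0.001  0.    -1.   ]
shift [-0.0011 -0.0018  0.0006]
rz -0.061
```

Request:
play_rows:
  increments: "0 0 0 0 0 0 0; 0.5 0 0 0 0 0 0; 1 0 0 0 0 0 0; 1 0 0 0 0 0 0; 1 0 0 -0.01 0 0 0"

```text
time_s: 6.58
tcp_pos: [0.6126, -0.1591, 0.084]
eef_rot: [[0.834, -0.552, -0.002], [-0.552, -0.834, 0.0], [-0.001, 0.001, -1.0]]
contact_force: [-0.2, -1.1, 0.4]
gripper_width: 0.963
```

Request:
play_rows:
  increments: "1 0 0 -0.05 0 0 0; 1 0 0 -0.1 0 0 0; 1 -0.02 0 -0.15 0 0 0; 1 -0.04 0 -0.18 0 0 0; 1 -0.04 0 -0.18 0 0 0"

```text
time_s: 7.2
tcp_pos: [0.5795, -0.1368, 0.2669]
eef_rot: [[0.834, -0.552, 0.002], [-0.552, -0.834, -0.0], [0.002, -0.001, -1.0]]
contact_force: [0.8, 0.4, 0.2]
gripper_width: 0.998
```

Run:
```python
from h import *
im,d,P,s=snap("wrist"); togo([0.45,0.16,0.25],0)
np.save("wP2.npy",P); cv2.imwrite("pics/w2.png",im)
c=np.array([.6126,-.1583]); near=np.hypot(P[...,0]-c[0],P[...,1]-c[1])<.04
b=P[near&(P[...,2]>.085)&(P[...,2]<.14)]
print(len(b),np.percentile(b[:,2],[2,20,50,80,90,98]).round(4))
t=b[b[:,2]>np.percentile(b[:,2],90)-.005][:,:2]
print(cv2.minAreaRect(t.astype(np.float32)*1000))
bx=P[(np.hypot(P[...,0]-c[0],P[...,1]-c[1])<.11)&(abs(P[...,2]-.06)<.004)]
print("box",len(bx),np.median(bx[:,2]),cv2.minAreaRect(bx[:,:2].astype(np.float32)*1000))
T=np.load("topP.npy"); dr=T[(T[...,2]>.07)&(T[...,2]<.1)&(abs(T[...,0]-.59)<.22)&(T[...,1]>.02)&(T[...,1]<.3)]
print("drive",cv2.minAreaRect(dr[:,:2].astype(np.float32)*1000))
ti=cv2.imread("pics/top_raw.png"); h=cv2.cvtColor(ti,cv2.COLOR_BGR2HSV)
m=(abs(h[...,0].astype(int)-26)<8)&(h[...,1]>150)&(h[...,2]>120)&(T[...,1]<.3)&(T[...,1]>0)&(T[...,2]>.07)
print("tab",m.sum(),cv2.minAreaRect(T[m][:,:2].astype(np.float32)*1000),np.median(T[m],0))
```

```text
t 7.25 p [ 0.5796 -0.1369  0.2653] q [-0.18  0.84  0.85  1.36 -0.64  1.22 -1.43] F [ 1.  -0.6 -1.5] M [ 0.02 -0.09 -0.05] g 1.0
yaw_y -123.5 zaxis [ 0.  0. -1.]
shift [-0.2719 -0.1761  0.0153]
rz -2.155
531 [0.0982 0.1067 0.1074 0.1083 0.1088 0.1094]
((612.78173828125, -158.13417053222656), (11.947945594787598, 42.109291076660156), 59.9315071105957)
box 9131 0.06054191627305197 ((613.1114501953125, -158.29795837402344), (130.09471130371094, 110.20530700683594), 0.44345536828041077)
drive ((578.8975219726562, 158.9719696044922), (152.78958129882812, 253.67739868164062), 81.19766998291016)
tab 72 ((482.09033203125, 174.65103149414062), (21.285139083862305, 51.694149017333984), 80.88489532470703) [0.48257238 0.17425945 0.08541554]
```

Fuse: the top is at 0.107 (home) and the bar at -30° to the box (stop), so it is locked. Now the tab.

Request:
play_rows:
  increments: "1 -0.05 -0.032 0 0 0 -0.09; 1 -0.1 -0.064 0 0 0 -0.18; 1 -0.15 -0.096 0 0 0 -0.27; 1 -0.2 -0.128 0.01 0 0 -0.36; 1 -0.25 -0.16 0.02 0 0 -0.43"

```text
time_s: 7.88
tcp_pos: [0.4585, 0.136, 0.2446]
eef_rot: [[0.988, -0.151, -0.0], [-0.151, -0.988, -0.0], [-0.0, 0.0, -1.0]]
contact_force: [1.4, 0.0, 0.2]
gripper_width: 1.004
```

Request:
play_rows:
  increments: "1 -0.04 0.005 0 0 0 0; 1 -0.06 0.005 0.01 0 0 0; 1 -0.06 0.005 0.01 0 0 0; 1 -0.06 0.005 0.01 0 0 0"

```text
time_s: 8.38
tcp_pos: [0.3993, 0.1399, 0.2346]
eef_rot: [[0.988, -0.152, 0.0], [-0.152, -0.988, -0.001], [0.0, 0.001, -1.0]]
contact_force: [0.2, -1.1, -0.8]
gripper_width: 1.0
```

Run:
```python
from h import *
im,d,P,s=snap("wrist"); togo([0.478,0.175,0.066],-98.8)
cv2.imwrite("pics/w3.png",cv2.resize(im,(800,600)))
h=cv2.cvtColor(im,cv2.COLOR_BGR2HSV)
m=(abs(h[...,0].astype(int)-26)<8)&(h[...,1]>140)&(h[...,2]>80)&(P[...,2]>.07)&(P[...,2]<.1)&(P[...,1]<.3)
n,l,st,_=cv2.connectedComponentsWithStats(m.astype(np.uint8)); k=1+st[1:,4].argmax(); m=l==k
print("tab",m.sum(),cv2.minAreaRect(P[m][:,:2].astype(np.float32)*1000),np.median(P[m],0),st[k])
q=P[(P[...,2]>.07)&(P[...,2]<.1)&(P[...,0]>.4)&(P[...,1]>.02)&(P[...,1]<.3)&(P[...,0]<.8)]
print("drive",cv2.minAreaRect(q[:,:2].astype(np.float32)*1000))
```

```text
t 8.43 p [0.3993 0.1398 0.2346] q [-0.87  0.61  0.82  2.01 -0.63  0.79 -1.41] F [ 0.7 -0.5 -0.3] M [-0.03  0.03  0.02] g 1.002
yaw_y -98.7 zaxis [ 0.    -0.001 -1.   ]
shift [ 0.0724 -0.0468  0.1686]
rz 0.001
tab 1526 ((481.56158447265625, 174.30624389648438), (23.473588943481445, 52.53626251220703), 81.27074432373047) [0.48214867 0.17360927 0.08680455] [ 188   63   29   61 1526]
drive ((505.65496826171875, 170.93850708007812), (150.44537353515625, 105.36909484863281), 81.25933074951172)
```

View pics/w3.png

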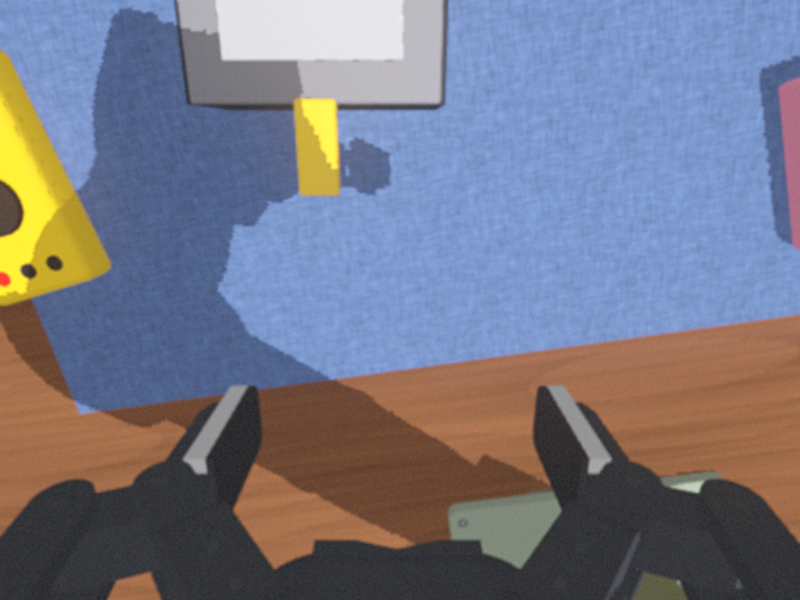

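Request:
play_rows:
  increments: "1 0.035 -0.023 0.03 0 0 0; 1 0.071 -0.047 0.06 0 0 0; 0.7 0.071 -0.047 0.1 0 0 0; 0.7 0.071 -0.047 0.15 0 0 0; 0.7 0.071 -0.047 0.168 0 0 0"

```text
time_s: 9.05
tcp_pos: [0.4764, 0.1747, 0.0641]
eef_rot: [[0.988, -0.153, -0.002], [-0.153, -0.988, -0.002], [-0.002, 0.002, -1.0]]
contact_force: [-0.2, 0.3, 0.6]
gripper_width: 0.702
```

```bash
python3 -c "
from h import *
togo([0.4775,0.175,0.066],-98.7)"
```

```text
t 9.05 p [0.4764 0.1747 0.0641] q [-0.69  0.96  0.53  1.9  -0.92  0.55 -1.25] F [-0.2  0.3  0.6] M [ 0.07 -0.1   0.01] g 0.702
yaw_y -98.8 zaxis [-0.002 -0.002 -1.   ]
shift [ 0.001  -0.0005 -0.0019]
rz -0.002
```

Request:
play_rows:
  increments: "0.5 0 0 -0.001 0 0 0; 0.2 0 0 -0.001 0 0 0; 0 0 0 -0.001 0 0 0; 0 0 0 -0.001 0 0 0; 0 0 0 -0.001 0 0 0"
  squeeze: 30

```text
time_s: 9.68
tcp_pos: [0.4772, 0.1755, 0.066]
eef_rot: [[0.988, -0.152, -0.0], [-0.152, -0.988, -0.0], [-0.0, 0.0, -1.0]]
contact_force: [2.1, 4.6, -1.1]
gripper_width: 0.27
```

Run:
```python
from h import *
togo([0.4775,0.175,0.066],-98.7)
s=ctrl.observe(); p=np.array(s["tcp_pos"]); 
hp=p-ctrl.hold_point_z*np.array(s["eef_rot"])[:,2]
ax=np.array([np.cos(np.radians(-8.73)),np.sin(np.radians(-8.73))]); H=np.array([.6358,.1506])
a=(hp[:2]-H)@ax; z=hp[2]-.08; print("hold rel hinge",a,z,hp)
for t in [8,16,24,32,40,48,54,60]:
    c,sn=np.cos(np.radians(t)),np.sin(np.radians(t))
    print(t,"dx %.4f dz %.4f (tool)"%(a*c+z*sn-a, -(-a*sn+z*c-z)))
```

```text
t 9.68 p [0.4772 0.1755 0.066 ] q [-0.69  0.96  0.53  1.9  -0.91  0.55 -1.25] F [ 2.1  4.6 -1.1] M [ 0.85 -0.51 -0.09] g 0.27
yaw_y -98.8 zaxis [-0. -0. -1.]
shift [0.0004 0.0004 0.    ]
rz -0.001
hold rel hinge -0.16053047756681668 0.0047329136199408955 [0.47720759 0.17547464 0.08473291]
8 dx 0.0022 dz -0.0223 (tool)
16 dx 0.0075 dz -0.0441 (tool)
24 dx 0.0158 dz -0.0649 (tool)
32 dx 0.0269 dz -0.0843 (tool)
40 dx 0.0406 dz -0.1021 (tool)
48 dx 0.0566 dz -0.1177 (tool)
54 dx 0.0700 dz -0.1279 (tool)
60 dx 0.0844 dz -0.1367 (tool)
```

Request:
play_rows:
  increments: "0 0.001 0 -0.015 0 0 0; 0 0.004 0 -0.03 0 0 0; 0 0.0075 0 -0.044 0 0 0; 0 0.012 0 -0.055 0 0 0; 0 0.016 0 -0.065 0 0 0"

```text
time_s: 10.3
tcp_pos: [0.4935, 0.173, 0.1318]
eef_rot: [[0.988, -0.152, 0.0], [-0.152, -0.988, -0.0], [0.0, 0.0, -1.0]]
contact_force: [4.1, 1.0, -5.7]
gripper_width: 0.273
```

```bash
cat > g.py <<'E'
from h import *
togo([0.4775,0.175,0.066],-98.7)
s=ctrl.observe(); R=np.array(s["eef_rot"]); p=np.array(s["tcp_pos"]); 
hp=p-ctrl.hold_point_z*R[:,2]
ax=np.array([np.cos(np.radians(-8.73)),np.sin(np.radians(-8.73))]); H=np.array([.6358,.1506])
a=(hp[:2]-H)@ax; z=hp[2]-.08
print("angle",np.degrees(np.arctan2(z,-a)-np.arctan2(.0047,.1605)),"r",np.hypot(a,z))
for t in [32,40,48,54,58,60]:
    c,sn=np.cos(np.radians(t)),np.sin(np.radians(t)); A,Z=-.1605,.0047
    t2=np.array([A*c+Z*sn,-A*sn+Z*c]); g=np.r_[H+ax*t2[0],.08+t2[1]]
    print(t,(R.T@(g-hp)).round(4))
E
python3 g.py
```

```text
t 10.3 p [0.4935 0.173  0.1318] q [-0.73  0.88  0.67  1.8  -0.78  0.74 -1.36] F [ 4.1  1.  -5.7] M [ 0.19 -0.71 -0.04] g 0.273
yaw_y -98.8 zaxis [ 0. -0. -1.]
shift [-0.0161  0.0005  0.0658]
rz -0.001
angle 24.399870489097655 r 0.16041234828678136
32 [ 0.0105  0.0006 -0.0185]
40 [ 0.0242  0.0006 -0.0362]
48 [ 0.0402  0.0006 -0.0519]
54 [ 0.0536  0.0006 -0.0621]
58 [ 0.063   0.0006 -0.0681]
60 [ 0.0679  0.0006 -0.0708]
```

Following well, with small forces. Continuing along the arc.

Request:
play_rows:
  increments: "0 0.0105 0 -0.0185 0 0 0; 0 0.017 0 -0.0275 0 0 0; 0 0.024 0 -0.036 0 0 0; 0 0.032 0 -0.0445 0 0 0; 0 0.04 0 -0.052 0 0 0"

```text
time_s: 10.92
tcp_pos: [0.5335, 0.1668, 0.1841]
eef_rot: [[0.988, -0.152, 0.0], [-0.152, -0.988, -0.0], [0.0, 0.0, -1.0]]
contact_force: [4.1, 0.4, -11.3]
gripper_width: 0.276
```

```bash
python3 g.py
```

```text
t 10.93 p [0.5335 0.1668 0.1841] q [-0.71  0.86  0.74  1.62 -0.69  0.94 -1.44] F [  4.1   0.4 -11.3] M [ 0.05 -0.7  -0.01] g 0.276
yaw_y -98.8 zaxis [ 0. -0. -1.]
shift [-0.0566  0.0004  0.1181]
rz -0.001
angle 48.15713290313564 r 0.16065368079768727
32 [-0.03    0.0005  0.0337]
40 [-0.0163  0.0005  0.016 ]
48 [-0.0003  0.0005  0.0003]
54 [ 0.0131  0.0005 -0.0098]
58 [ 0.0226  0.0005 -0.0158]
60 [ 0.0274  0.0005 -0.0186]
```

```bash
cat > a.py <<'E'
from h import *
import sys
ax=np.array([np.cos(np.radians(-8.73)),np.sin(np.radians(-8.73))]); ay=np.array([-ax[1],ax[0]]); H=np.array([.6358,.1506])
for n in ["wrist","side","top"]:
    im,d,P,s=snap(n)
    cv2.imwrite(f"pics/{n}_{sys.argv[1]}.png",cv2.resize(im[90:250,90:330],(780,520)) if n!="wrist" else cv2.resize(im,(800,600)))
    u=(P[...,:2]-H)@ax; v=(P[...,:2]-H)@ay; z=P[...,2]-.08
    hsv=cv2.cvtColor(im,cv2.COLOR_BGR2HSV)
    m=(abs(v)<.07)&(u<.0)&(u>-.14)&(z>.02)&(z<.16)&(hsv[...,1]<60)
    m&=(np.hypot(u,z)<.130)&((abs(v)>.03)|(np.hypot(u,z)<.1))
    q=np.c_[u[m],z[m]]; 
    if len(q)<20: print(n,len(q)); continue
    vx,vy,x0,y0=cv2.fitLine(q.astype(np.float32),cv2.DIST_HUBER,0,.01,.01).ravel()
    print(n,len(q),"angle",np.degrees(np.arctan(-vy/vx)).round(2),"off axis mm",1000*abs(vx*y0-vy*x0).round(4), "med",np.median(q,0))
E
python3 a.py 48
```

```text
wrist 27812 angle 47.12 off axis mm 6.2000003 med [-0.04891277  0.06212554]
side 69 angle 47.3 off axis mm 6.0 med [-0.04531626  0.05572092]
top 189 angle 47.7 off axis mm 5.1000004 med [-0.03854978  0.050763  ]
```

Request:
play_rows:
  increments: "0 0.006 0 -0.0055 0 0 0; 0 0.013 0 -0.0105 0 0 0; 0 0.02 0 -0.015 0 0 0; 0 0.0285 0 -0.02 0 0 0; 0 0.0285 0 -0.02 0 0 0"

```text
time_s: 11.7
tcp_pos: [0.5621, 0.1624, 0.2043]
eef_rot: [[0.988, -0.152, 0.001], [-0.152, -0.988, 0.0], [0.001, -0.0, -1.0]]
contact_force: [2.1, 0.6, -6.5]
gripper_width: 0.274
```

```bash
python3 a.py 60; python3 g.py
```

```text
wrist 20729 angle 59.54 off axis mm 6.0 med [-0.03563845  0.07275363]
side 86 angle 60.21 off axis mm 2.2 med [-0.03896708  0.06689512]
top 89 angle 59.24 off axis mm 5.6 med [-0.02450998  0.05084177]
t 11.85 p [0.5617 0.1625 0.204 ] q [-0.68  0.87  0.76  1.5  -0.66  1.04 -1.48] F [ 3.4 -0.3 -7.8] M [-0.01 -0.71 -0.01] g 0.277
yaw_y -98.8 zaxis [ 0.001 -0.    -1.   ]
shift [-0.0853  0.0005  0.1379]
rz -0.001
angle 60.58638582132656 r 0.1612723271537808
32 [-0.0586  0.0005  0.0536]
40 [-0.0449  0.0005  0.0359]
48 [-0.0289  0.0005  0.0203]
54 [-0.0155  0.0005  0.0101]
58 [-0.006   0.0005  0.0041]
60 [-0.0011  0.0005  0.0014]
```

View pics/side_60.png

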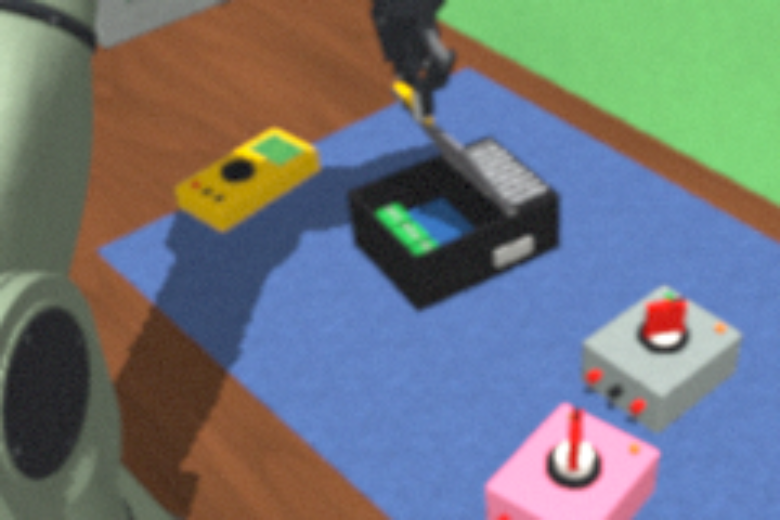

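View pics/wrist_60.png

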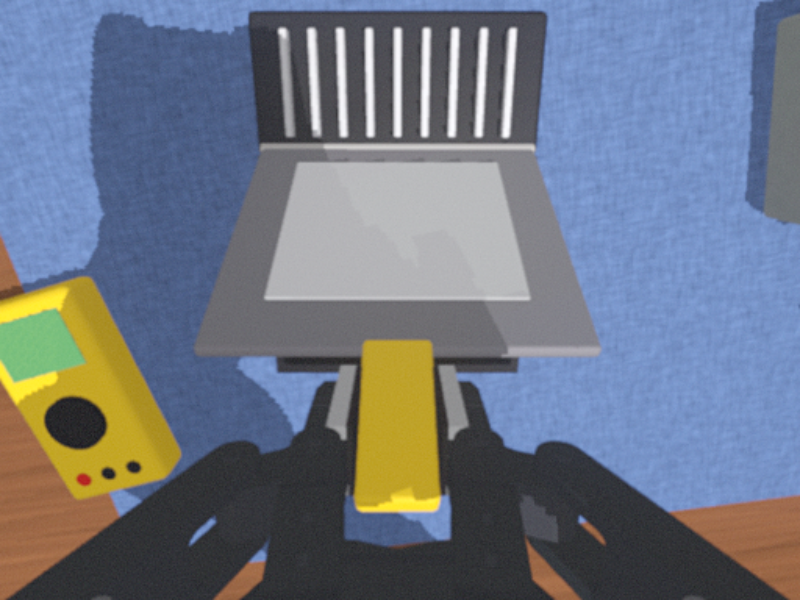

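The cover is open and held by its tab, pinched at about (397,420) in the wrist view; the picture's plane fit gives 59.5°. One small nudge and a hold to check it is steady.

Request:
play_rows:
  increments: "0 0.001 0 -0.0007 0 0 0; 0 0.001 0 -0.0007 0 0 0; 0 0.001 0 -0.0007 0 0 0; 0 0.001 0 -0.0007 0 0 0; 0 0.001 0 -0.0007 0 0 0"

```text
time_s: 12.48
tcp_pos: [0.5627, 0.1623, 0.2046]
eef_rot: [[0.988, -0.152, 0.001], [-0.152, -0.988, -0.0], [0.001, 0.0, -1.0]]
contact_force: [4.9, -0.4, -16.0]
gripper_width: 0.272
```

```bash
python3 a.py 61; python3 g.py|head -5; python3 a.py 62|head -1
```

```text
wrist 20537 angle 59.92 off axis mm 5.7999997 med [-0.03534669  0.07293045]
side 86 angle 60.44 off axis mm 2.0 med [-0.03886994  0.06487493]
top 86 angle 59.42 off axis mm 5.6 med [-0.02469931  0.05321479]
t 12.62 p [0.5627 0.1623 0.2046] q [-0.68  0.87  0.76  1.5  -0.66  1.04 -1.48] F [  6.   -0.2 -16.1] M [-0.07 -0.8  -0.03] g 0.274
yaw_y -98.8 zaxis [ 0.001 -0.    -1.   ]
shift [-0.0863  0.0004  0.1385]
rz -0.001
angle 61.00538302841679 r 0.16132878701731748
wrist 20578 angle 59.79 off axis mm 6.0 med [-0.03535616  0.07294927]
```

Request:
play_rows:
  increments: "0 0.0003 0 0.0005 0 0 0; 0 0.0003 0 0.0005 0 0 0; 0 0.0003 0 0.0005 0 0 0; 0 0.0003 0 0.0005 0 0 0"
  squeeze: 40

```text
time_s: 13.28
tcp_pos: [0.5628, 0.1623, 0.2045]
eef_rot: [[0.988, -0.152, 0.001], [-0.152, -0.988, 0.0], [0.001, -0.0, -1.0]]
contact_force: [-4.9, -0.2, 4.2]
gripper_width: 0.271
```

```bash
python3 a.py 63; python3 g.py|head -5|tail -2
python3 - <<'E'
from h import *
T=np.load("topP.npy"); im,d,P,s=snap("top"); print("F",s["contact_force"].round(1))
for l in ["meter","capacitor","heatsink"]:
    r=optics.silhouettes("top",l)[:1]
    for x in r: print(l,round(x["p"],2),np.round(x["xy"]),np.nanmedian(P[x["pixels"]],0).round(3))
E
```

```text
wrist 20602 angle 59.64 off axis mm 6.2000003 med [-0.0353729   0.07291612]
side 90 angle 60.47 off axis mm 2.1 med [-0.03698679  0.0632147 ]
top 93 angle 59.19 off axis mm 5.7000003 med [-0.02214459  0.04917731]
rz -0.001
angle 61.01932368488248 r 0.16121698858148353
F [-5.4  0.1  3.4]
meter 0.56 [126. 172.] [0.545 0.452 0.035]
capacitor 0.47 [333. 198.] [ 0.405 -0.383  0.049]
heatsink 0.72 [336. 151.] [ 0.606 -0.414  0.013]
```

Run:
```python
from h import *
im,d,P,s=snap("side")
for x in optics.silhouettes("side","meter")[:1]: print(np.round(x["xy"]),np.nanmedian(P[x["pixels"]],0).round(3))
print(ctrl.job_done())
```

```text
[164. 141.] [0.48  0.404 0.034]
the job is handed in; nothing more can be done
None
```

I pushed the fuse carrier home, turned it clockwise to its stop, then lifted the cover to about 60° and handed the job in with the gripper still holding the tab. It took about 13 to 14 s of robot time.

- **Fuse:** the push met a hard stop at 54 N. A look afterwards put the bar's top at 107 mm, which is fully home. The bar lay about 30° clockwise of the box's x, which is the locked position. Turning met a moment of about 1 N m at the stop.
- **Cover angle:** the last plane fits gave 59.6° from the wrist camera (by far the most points), 60.5° from the side and 59.2° from the top. The arm's position alone suggests 61.0°. I went by the images, because the tab had shifted slightly in the grip. I raised the grip to 40 N at the end, and the last force reading was about 6 N.
- **Bystanders:** the capacitor reads within 1 mm of its starting place in the top view. The heat sink reads 4 mm and 7 mm off in x and y there, though the arm never went near it; I put that down to detection noise. The meter's top-view reading disagreed with the start (0.545, 0.452 against 0.490, 0.419), I think because the arm was partly hiding it. The side view shows it within about 2 mm of where it began.

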